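# Fit the gas canister and lock it in the table stove

## Task

The table stove needs a fresh gas canister: take the one lying on the small stand, lay it in the stove's open bay with its neck towards the valve block, and let go. Then lock it by pressing the sprung lever under the grill pan's handle down until its catch holds it, pressing with no more than 40 N, and do not shift the pan, sauce tray, small dish, spoon, drink can, cup or bottle.

Things in the scene. Friction and masses are not known exactly. Their poses are not given: they have to be found in the camera images.
- canister: grey metal gas canister lying on its side: can 66 mm in diameter, 170 mm long, then a neck 30 mm in diameter, 15 mm long; about 0.3 kg. Origin on its axis in the middle of the can; x axis along the can, the neck points to -x. It starts on the stand, axis level, 55 mm above the table. It may roll about its axis: only its x axis matters.
- canister_neck (a point): the end face of the canister's neck, on its axis, 100 mm from the canister's origin towards -x
- stand: small fixed steel stand, plate 170 x 90 mm, with two V saddles (14 mm wide, 58 mm either side of its middle) that carry the canister; fingers fit between the saddles. Origin on the table under its middle, x axis along the trough.
- stove: fixed steel table stove. Origin on the table under the middle of the burner box (250 x 250 mm, top at 85 mm); +x away from the knob on its front, z up; the lock lever is on its +y side. On its -y side is the canister bay: a shelf at 15 mm height with two V saddles along the line y = -200 mm. The burner box's wall is 75 mm and the pan 78 mm from the bay's axis.
- cradle (a point): where the canister's origin comes to lie: on the saddles' axis, 65 mm above the table, at (0, -200, 65) mm in the stove's frame, axes as the stove's. Saddles 14 mm wide, 58 mm before and behind it. Valve block in front (face 108 mm away, top at 82 mm), stop behind (face 93 mm away, top at 65 mm): 8 mm of play either way for the canister.
- lever (a joint): lock lever on the stove's +y side: an arm ending in a black round cross bar, 12 mm thick, 54 mm long along the stove's x. 0 = up (sprung, as it starts), grows as the bar is pressed down, 0.55 rad = on its rubber stop. The push at the bar rises to about 13 N; past about 0.47 rad the sprung ball of the catch pulls the lever onto the stop and holds it; let go earlier, it springs back.
- hinge_mid (a point): mean place of the lever's hinge line, at (-50, 131, 72) mm in the stove's frame; the true hinge is up to 5 mm higher or lower, so feel for the bar. The bar's axis is 48 mm from the hinge, outwards (stove's +y): 0.25 rad above level when up, 0.30 rad below level when down, about 26 mm of travel.
- pan: square black cast-iron grill pan, 260 x 244 x 45 mm, 2.4 kg, loose on the stove, its bottom 100 mm above the table. Origin in the middle of its underside, axes as the stove's. Its flat handle (x -105 to 5 mm, out to y = 194 mm, 133 to 145 mm above the table) ends 11 mm beyond the lever's bar: reach the bar under it with a tool tilted in from the +y side.
- tray: white divided sauce tray, 170 x 95 x 26 mm, on the table; bystander
- dish: small white sauce dish, 72 mm wide, on the table; bystander
- spoon: steel spoon on the table in front of the stove; bystander
- drink: aluminium drink can standing upright, 66 mm wide, 120 mm high; bystander
- cup: steel cup, 60 mm wide, 85 mm high; bystander
- bottle: green glass bottle, 215 mm high; bystander

How it is judged:
On the way, in this order (a step that is already met when the one before it is completed fails the run):
1. the canister lies in the bay on both saddles, neck to the valve block, let go and at rest (distance between canister and cradle below 0.011 m and angle between the x axis of canister and the x axis of stove, either way round below 0.06 rad and x of canister_neck in the frame of stove below -0.08 m and contact force between each of the arm, the fingers and canister below 0.1 N and linear speed of canister below 0.02 m/s), for 0.2 s.
2. after that, the lever is pressed down onto its stop (beyond 0.51 rad) (value of joint lever above 0.51 rad), for 0.2 s.
At the end, for the whole second after the job is handed in: The lever stays down, held by its catch (beyond 0.51 rad); the canister lies still in the bay, neck to the valve block, its middle within 11 mm of the cradle point along the bay and 4 mm sideways and upwards, aligned within 0.06 rad; the pan is within 8 mm of its start (value of joint lever above 0.51 rad and distance between canister and cradle below 0.011 m and y of canister in the frame of cradle between -0.004 and 0.004 m and z of canister in the frame of cradle below 0.004 m and angle between the x axis of canister and the x axis of stove, either way round below 0.06 rad and x of canister_neck in the frame of stove below -0.08 m and linear speed of canister below 0.02 m/s and distance of pan from where it was at the start of the episode below 0.008 m); the robot touches nothing.
It fails at once if the lever is pressed with more than 40 N (contact force between any of the fingers, the arm and lever above 40 N).
It fails at once if the canister is let go in the air (more than 15 mm above its seat in the bay) (height (world z) of canister above 0.08 m and contact force between the fingers and canister below 0.1 N).
It fails at once if the grill pan is shifted by more than 8 mm (distance of pan from where it was at the start of the episode above 0.008 m).
It fails at once if the tray, small dish, spoon, drink can, cup or bottle is shifted by more than 30 mm (distance of any of tray, dish, spoon, drink, cup, bottle from where it was at the start of the episode above 0.03 m).
It also fails if it takes over 64 s, if anything falls off the work surface, if the arm or the gripper's body presses on something with over 40 N, if the wrist force passes 120 N, or if a joint passes its speed limit or range.

## Robot

A 6-joint arm with a two-finger parallel gripper is mounted at the origin on the work surface. World frame = base frame: x ahead of the robot, y to its left, z up, the work surface at z = 0. Lengths are in m, angles in rad, forces in N, time in s.
With the tool pointing down it reaches from about 0.25 to 0.8 m from the base axis. Payload 3.9 kg.
Tool frame: the origin (TCP) lies at the very end of the fingers, on their centre line; the grasp point (between the pads) lies 19 mm behind it (grip_depth is the distance from the TCP to the grasp point, in m); z points along the fingers, y is the direction in which the jaws open and shut (so a half turn about z gives the same grasp; the last joint's range is limited). The gripper opens to 85 mm and grips with 20 to 120 N. Pads are 22 mm wide; open, the fingers measure 114 mm over their backs; the gripper's body (76 mm by 85 mm) begins 54 mm behind the grasp point. The pads swing forward as they close: fully open they stand 13 mm farther back than shut.
Start: joints at [-1.271, 0.26, -0.138, 1.173, 0, 1.571], TCP at [0.155, -0.502, 0.231] pointing down, gripper open.
Joint ranges: [-2.78, 2.78], [-0.83, 1.72], [-1.28, 1.37], [-1.9, 2.12], [-1.57, 1.48], [-3.14, 3.14]. Speed limits (rad/s): [2.57, 2.57, 3.14, 3.14, 3.14, 3.14].

## Interface

Orientations are given as a rotation vector (axis times angle).
In Python, from cell import reach, line_to, goto_joints, ungrasp, grab, sleep, inverse_kinematics, grab_frame, camera_info, Unreachable, sign_off, current_clock, current_joint_positions, current_joint_vel, current_effort, current_ee_pos, current_tool_rot, current_contact_force, current_moment, current_opening, grip_depth gives the robot as it stands. The module is installed in compiled form; this text tells all that it offers. Calls block until the motion is done:
- reach(position, orientation): joint-space move of the TCP to a pose.
- line_to(position, attitude=None, rate=0.15): straight line of the TCP; attitude=None keeps the orientation; rate is the mean speed in m/s.
- goto_joints(angles): joint-space move.
- ungrasp() and grab(force=None): open the fingers fully, or close them until they stop; force is the grip in N (None keeps the last).
- sleep(seconds).
- inverse_kinematics(position, orientation): joint angles nearest the present ones, or None.
- grab_frame(name): name is "scene" or "top"; returns the picture (400x640x3 uint8, blue, green, red); there is no depth.
- camera_info(name): a dict with "intrinsics" (3x3 intrinsics, pixels), "position" and "rotation" of the camera in the world. Camera axes: x right, y up, looking along -z (the intrinsics and any distortion apply to the point x, -y, -z); pixel columns grow to the right and rows downward; lengths in m; the calibration is good to about 2 mm. A picture is of the moment at which its call begins. camera_info takes no time and is no camera call.
A pose or a line that the arm cannot do raises Unreachable and nothing moves.
- sign_off(): hands the job in, once; it reports no verdict.
Readings, each from a call of its own:
- current_clock(): time.
- current_joint_positions(): joint angles.
- current_joint_vel(): joint speeds.
- current_effort(): joint torques, N m.
- current_ee_pos(): TCP position.
- current_tool_rot(): TCP orientation.
- current_contact_force(): force on the tool from outside, world axes, zero at the start.
- current_moment(): the same for the moment, N m.
- current_opening(): opening from 0.0 (shut) to 1.0 (fully open).
Only numpy, scipy, OpenCV 4.12 (cv2) and the standard library are available. Lean on these libraries where they do the work, as an engineer would, in place of code of your own. Each camera call takes 0.05 s, during which the arm holds its last target. There are 200 camera calls.

## Working session

There is one attempt and no reset: what is moved stays moved. The work goes in short steps, each a Python script; the robot and the scene stay as the last script left them, time stands still between calls to the robot, and variables do not carry over. Pictures are saved under pics/ and viewed, about 8 in all and at most 12, crops included, and the job is handed in when it is done.

```bash
mkdir -p pics
python3 - <<'E'
from cell import *
import cv2
for n in("scene","top"):
    cv2.imwrite(f"pics/{n}0.png",grab_frame(n)); c=camera_info(n); print(n,c)
print(current_clock(),current_tool_rot(),grip_depth if not callable(grip_depth) else grip_depth())
E
```

```text
scene {'intrinsics': array([[418.18001896,   0.        , 318.60411671],
       [  0.        , 418.18001896, 204.77109735],
       [  0.        ,   0.        ,   1.        ]]), 'position': array([1.19241017, 0.92558939, 0.96978755]), 'rotation': array([0.34938754, 1.15300285, 2.29971017])}
top {'intrinsics': array([[413.69147488,   0.        , 324.7648977 ],
       [  0.        , 413.69147488, 207.85411199],
       [  0.        ,   0.        ,   1.        ]]), 'position': array([0.36879064, 0.00445127, 1.27694528]), 'rotation': array([ 0.10595262, -0.14257503, -1.56148068])}
0.1 [-3.10466362e+00 -4.68904683e-01  4.21837367e-04] 0.0187
```

View pics/scene0.png

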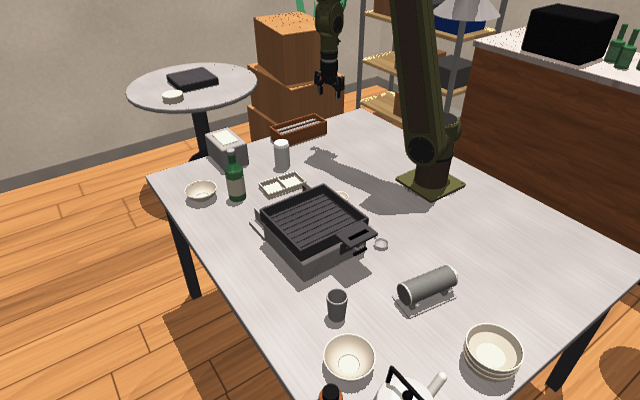

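View pics/top0.png

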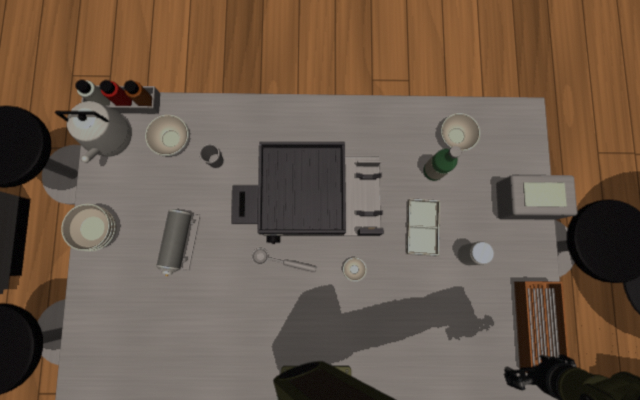

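```bash
python3 - <<'E'
import cv2,numpy as np
t=cv2.imread("pics/top0.png")
a=cv2.resize(t[130:260,225:395],None,fx=4.6,fy=4.6,interpolation=cv2.INTER_CUBIC)
cv2.imwrite("pics/c1.png",np.clip(a*1.5,0,255).astype(np.uint8)) 
b=cv2.resize(t[195:285,145:215],None,fx=6,fy=6,interpolation=cv2.INTER_CUBIC)
cv2.imwrite("pics/c2.png",np.clip(b*1.5,0,255).astype(np.uint8))
E
cat > h.py <<'E'
from cell import *
import numpy as np
from scipy.spatial.transform import Rotation as R
def ray(n,u,v,z):
    c=camera_info(n);K=c["intrinsics"]
    d=R.from_rotvec(c["rotation"]).apply([(u-K[0,2])/K[0,0],-(v-K[1,2])/K[1,1],-1])
    p=c["position"]; return p+d*(z-p[2])/d[2]
def pix(n,P):
    c=camera_info(n);K=c["intrinsics"]
    q=R.from_rotvec(c["rotation"]).inv().apply(np.atleast_2d(P)-c["position"])
    return np.c_[K[0,2]-K[0,0]*q[:,0]/q[:,2],K[1,2]+K[1,1]*q[:,1]/q[:,2]]
E
```

```text
(no output)
```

View pics/c1.png

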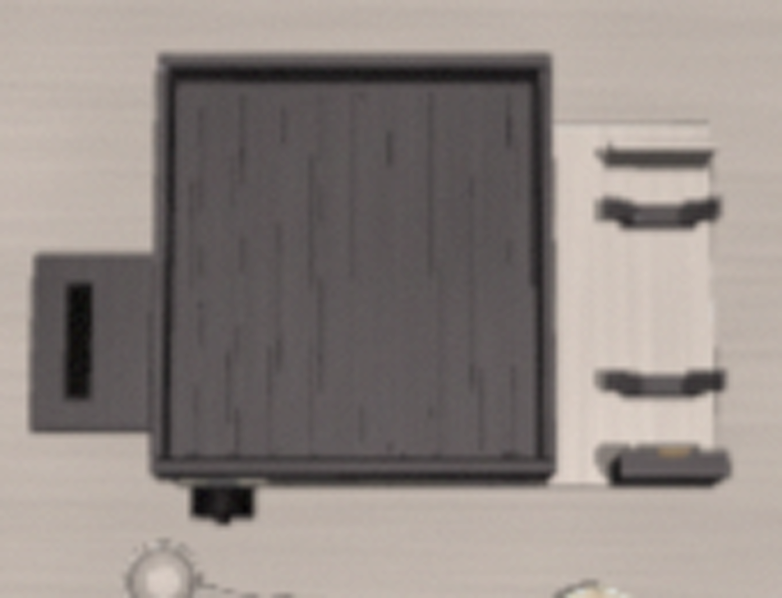

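View pics/c2.png

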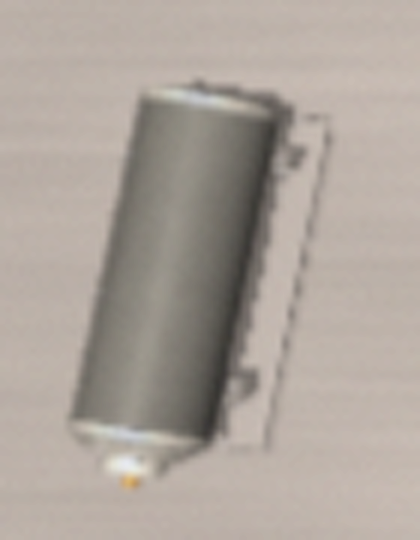

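Run:
```python
from h import *
from scipy.optimize import least_squares
px=np.array([(158,55),(551,55),(553,475),(151,473)])/4.6+[225,130]
loc=np.array([(130,122),(130,-122),(-130,-122),(-130,122)])/1000
def pts(s,l,z):
    r=R.from_euler('z',s[2]).as_matrix()[:2,:2]; l=np.atleast_2d(l)
    return np.c_[l@r.T+s[:2],np.full(len(l),z)]
f=least_squares(lambda s:(pix("top",pts(s,loc,.145))-px).ravel(),[.43,.05,0])
s=f.x;print("stove",s,"res",f.fun.round(2))
tc=lambda l,z:((pix("top",pts(s,np.array(l)/1000,z))-[225,130])*4.6).round(0).tolist()
print("handle corners",tc([(-105,194),(5,194)],.145),"(32,432),(36,256)")
print("knob front",tc([(-130,80)],.06))
for z in(.03,.045,.055): print("saddles",z,tc([(58,-200),(-58,-200)],z))
print("valve top face edge, stop",tc([(-108,-200)],.082),tc([(93,-200)],.065))
for n,u,v,z in[("far",209,106,.055),("near",141,436,.055),("neck",130,478,.055),("L1",137,98,.055),("R1",278,115,.055),("L0",75,430,.055),("R0",208,440,.055)]:
    print(n,ray("top",u/6+145,v/6+195,z).round(4))
```

```text
stove [0.60904419 0.04234    0.00639052] res [-0.26 -0.32  0.3   0.1   0.84 -0.15 -0.87  0.31]
handle corners [[27.0, 433.0], [33.0, 252.0]] (32,432),(36,256)
knob front [[231.0, 487.0]]
saddles 0.03 [[657.0, 213.0], [660.0, 383.0]]
saddles 0.045 [[660.0, 207.0], [663.0, 380.0]]
saddles 0.055 [[662.0, 204.0], [665.0, 377.0]]
valve top face edge, stop [[672.0, 449.0]] [[662.0, 148.0]]
far [0.5464 0.4055 0.055 ]
near [0.385  0.4287 0.055 ]
neck [0.365  0.4327 0.055 ]
L1 [0.5501 0.441  0.055 ]
R1 [0.5421 0.3715 0.055 ]
L0 [0.3878 0.4605 0.055 ]
R0 [0.3833 0.3965 0.055 ]
```

```bash
cat >> h.py <<'E'
def down(psi): return (R.from_euler('z',psi)*R.from_euler('x',np.pi)).as_rotvec()
S=np.array([0.6090,0.0423,0.0064])
def st(x,y,z):
    c,s=np.cos(S[2]),np.sin(S[2]); return np.array([S[0]+c*x-s*y,S[1]+s*x+c*y,z])
E
python3 - <<'E'
from h import *
from scipy.optimize import least_squares
ed=np.array([(138,105),(106,265),(76,422),(276,125),(246,275),(214,428)])/6+[145,195]
C=camera_info("top")["position"]
D=[ray("top",u,v,0)-C for u,v in ed]
def f(q):
    a=np.array([np.cos(q[1]),np.sin(q[1]),0]);p=np.array([.465,q[0],.055])
    return [abs(np.dot(p-C,np.cross(a,d)))/np.linalg.norm(np.cross(a,d))*1e3-33 for d in D]
s=least_squares(f,[.418,-.14]);print(s.x,np.round(s.fun,1))
a=ray("top",328/6+145,120/6+195,.003);b=ray("top",268/6+145,450/6+195,.003)
print("plate edge",a,b,"len",np.linalg.norm(a-b),"yaw",np.arctan2(*(a-b)[1::-1]), )
print("plate centre",(a+b)/2+np.array([-.045*.139,.045*.99,0]))
psi=s.x[1]
for w in (psi,psi+np.pi,psi-np.pi):
    for P,o in(((.465,s.x[0],.03),w),(st(0,-.2,.04),w-psi+S[2])): 
        q=inverse_kinematics(P,down(o)); print(w,None if q is None else np.round(q,2))
E
```

```text
[ 0.41652868 -0.13608081] [-0.6 -0.8 -1.7 -0.5 -0.8 -1.8]
plate edge [0.54709455 0.36141257 0.003     ] [0.37902197 0.38284686 0.003     ] len 0.16943381873648924 yaw -0.12684524558134486
plate centre [0.45680326 0.41667972 0.003     ]
-0.13608080822813828 [ 0.73  0.57 -0.2   0.8   0.   -2.28]
-0.13608080822813828 [-0.25  0.57 -0.17  0.83  0.    2.88]
3.0055118453616547 [ 0.73  0.57 -0.2   0.8   0.    0.87]
3.0055118453616547 [-0.25  0.57 -0.17  0.83  0.   -0.26]
-3.2776734618179315 [ 0.73  0.57 -0.2   0.8   0.    0.87]
-3.2776734618179315 [-0.25  0.57 -0.17  0.83  0.   -0.26]
```

Run:
```python
from h import *
import cv2
psi=-.13+np.pi; o=down(psi); x,y=.4645,.4168
p=current_ee_pos(); line_to([p[0],p[1],.30])
reach([x,y,.22],o); line_to([x,y,.03]); F0=current_contact_force()
print(current_ee_pos(),F0)
grab(40); print(current_opening(),current_contact_force())
line_to([x,y,.05],rate=.05); sleep(.3); print(current_opening(),current_contact_force())
im=grab_frame("top"); im2=grab_frame("scene")
a=cv2.resize(im[180:290,120:240],None,fx=4,fy=4,interpolation=cv2.INTER_CUBIC)
b=cv2.resize(im2[180:340,330:520],None,fx=2.75,fy=2.75,interpolation=cv2.INTER_CUBIC)[:440,:]
cv2.imwrite("pics/g.png",np.clip(np.hstack([a,b[:,:310]])*1.4,0,255).astype(np.uint8)) 
cv2.imwrite("pics/top1.png",im);cv2.imwrite("pics/scene1.png",im2); print(current_clock())
```

```text
[0.46514901 0.41736322 0.03097486] [ 0.95556919 -0.81662172 -0.32085435]
0.7657509138987115 [-1.02919437  3.60827167  5.42746871]
0.7651251419098914 [ 0.3112421  -0.45280944 -3.89303458]
6.7833
```

View pics/g.png

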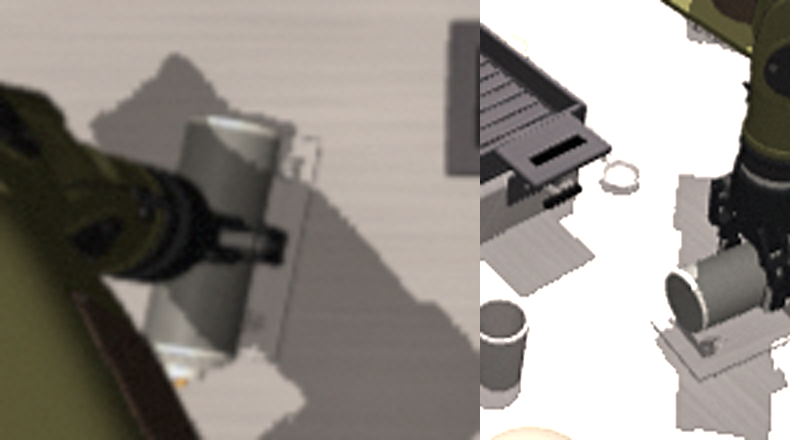

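Run:
```python
from h import *
p=current_ee_pos(); a=np.array([np.cos(-.13),np.sin(-.13),0]);n=np.array([-a[1],a[0],0])
for k,u,v,z in[("far",234,126,.075),("far top",237,114,.108),("near",192,351,.075),("neck",180,383,.075)]:
    d=ray("top",u/4+120,v/4+180,z)-p; print(k,(d@a).round(4),(d@n).round(4))
```

```text
far 0.0835 -0.0029
far top 0.0889 -0.0148
near -0.08 -0.004
neck -0.1033 0.0001
```

Run:
```python
from h import *
import cv2
p=current_ee_pos(); o=down(S[2]+np.pi)
line_to([.4645,.4168,.28]); c=st(0,-.2,0)
line_to([c[0],c[1],.28],o,rate=.2); line_to([c[0],c[1],.08]); line_to([c[0],c[1],.055],rate=.04)
sleep(.3);e=current_ee_pos();print(e-c,current_opening(),current_clock()); F0=current_contact_force();print(F0)
im=grab_frame("top");cv2.imwrite("pics/top2.png",im)
a=cv2.resize(im[130:260,320:420],None,fx=4.6,fy=4.6,interpolation=cv2.INTER_CUBIC)
cv2.imwrite("pics/p.png",np.clip(a*1.4,0,255).astype(np.uint8))
```

```text
[ 2.12093946e-04 -5.93555616e-05  5.52726448e-02] 0.7573420542011338 14.1417
[ 0.0503425   0.23589242 -3.4647888 ]
```

View pics/p.png

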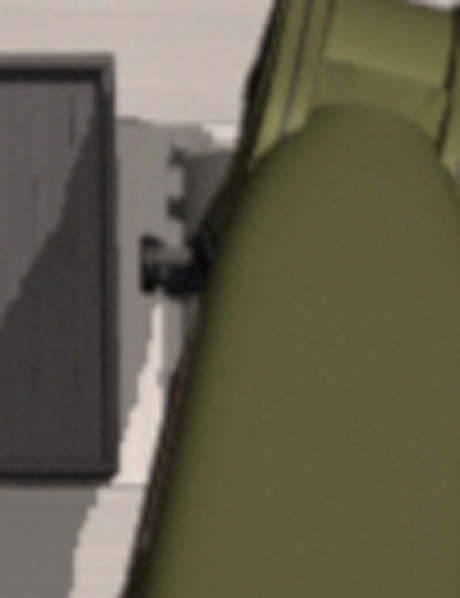

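Run:
```python
from h import *
import cv2
c=st(0,-.2,0); f0=current_contact_force()[2]
z=.055
while z>.036:
    z-=.001; line_to([c[0],c[1],z],rate=.02); F=current_contact_force()-0
    if F[2]-f0>3: break
print(z,current_ee_pos()-c,F,current_opening())
ungrasp(); sleep(.3); print(current_contact_force(),current_clock())
line_to([c[0],c[1],.30],rate=.2)
reach([.40,.42,.33],down(S[2]+np.pi))
im=grab_frame("top");im2=grab_frame("scene");cv2.imwrite("pics/top3.png",im);cv2.imwrite("pics/scene3.png",im2)
a=cv2.resize(im[130:260,225:395],None,fx=4.6,fy=4.6,interpolation=cv2.INTER_CUBIC)
cv2.imwrite("pics/q.png",np.clip(a*1.4,0,255).astype(np.uint8)); print(current_clock())
```

```text
0.04199999999999999 [0.00028141 0.00013839 0.04267783] [-1.08870118  2.41013243  2.972737  ] 0.761770098515024
[ 0.64800733 -0.19384259 -0.85828586] 18.0833
21.825
```

View pics/q.png

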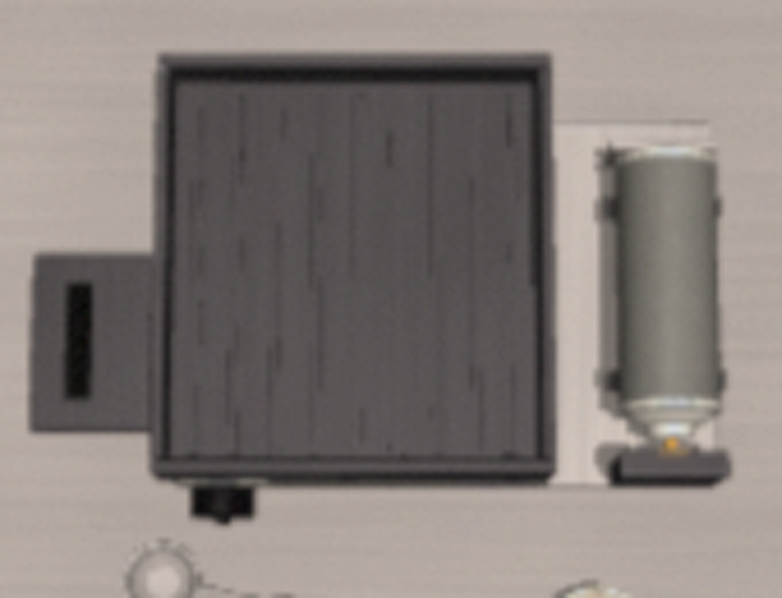

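```bash
cat >> h.py <<'E'
def tilt(t,yaw=0,flip=1):
    # tool z: inwards (-y stove) and down, t from vertical; tool y along stove x
    z=R.from_euler('z',S[2]+yaw).apply([0,-np.sin(t),-np.cos(t)])
    y=R.from_euler('z',S[2]+yaw).apply([flip,0,0]); 
    return R.from_matrix(np.c_[np.cross(y,z),y,z])
E
python3 - <<'E'
from h import *
print("cup",ray("top",211,157,.0425),"tray",ray("top",422,228,0),current_joint_positions().round(2))
for td in(60,66,70,74):
  for yaw in(-.4,0,.4):
   for fl in(1,-1):
    t=tilt(np.radians(td),yaw,fl); out=[]
    for P in(st(-.05,.168,.104),st(-.05,.165,.066),st(-.05,.168,.104)-.09*t.as_matrix()[:,2]):
        q=inverse_kinematics(P,t.as_rotvec()); out.append(None if q is None else np.round(q,2).tolist())
    print(td,yaw,fl,*out)
E
```

```text
cup [0.72113248 0.32505051 0.0425    ] tray [ 0.51149835 -0.32872283  0.        ] [ 0.81  0.34  0.23  1.46 -0.    0.8 ]
60 -0.4 1 None [0.61, 1.23, 0.79, 2.1, -0.48, 2.83] None
60 -0.4 -1 None [0.61, 1.23, 0.79, 2.1, -0.48, -0.31] None
60 0 1 [0.72, 1.01, 0.39, 1.8, -0.71, 2.62] [0.72, 1.04, 0.36, 1.73, -0.72, 2.61] [0.79, 1.1, 0.72, 2.07, -0.66, 2.68]
60 0 -1 [0.72, 1.01, 0.39, 1.8, -0.71, -0.52] [0.72, 1.04, 0.36, 1.73, -0.72, -0.53] [0.79, 1.1, 0.72, 2.07, -0.66, -0.46]
60 0.4 1 [0.8, 0.81, -0.03, 1.32, -0.92, 2.27] [0.8, 0.85, -0.06, 1.25, -0.93, 2.26] [0.91, 0.83, 0.15, 1.58, -0.86, 2.4]
60 0.4 -1 [0.8, 0.81, -0.03, 1.32, -0.92, -0.87] [0.8, 0.85, -0.06, 1.25, -0.93, -0.88] [0.91, 0.83, 0.15, 1.58, -0.86, -0.74]
66 -0.4 1 None None None
66 -0.4 -1 None None None
66 0 1 [0.74, 1.09, 0.46, 1.92, -0.75, 2.71] [0.73, 1.13, 0.44, 1.86, -0.75, 2.71] None
66 0 -1 [0.74, 1.09, 0.46, 1.92, -0.75, -0.43] [0.73, 1.13, 0.44, 1.86, -0.75, -0.43] None
66 0.4 1 [0.83, 0.88, 0.01, 1.44, -0.99, 2.4] [0.82, 0.92, -0.01, 1.37, -0.99, 2.4] [0.93, 0.92, 0.19, 1.69, -0.91, 2.53]
66 0.4 -1 [0.83, 0.88
[... 358 characters left out ...]
5, 1.53, -1.02, 2.5] [0.83, 0.98, 0.03, 1.47, -1.03, 2.5] [0.95, 0.98, 0.23, 1.77, -0.94, 2.62]
70 0.4 -1 [0.84, 0.94, 0.05, 1.53, -1.02, -0.64] [0.83, 0.98, 0.03, 1.47, -1.03, -0.64] [0.95, 0.98, 0.23, 1.77, -0.94, -0.52]
74 -0.4 1 None None None
74 -0.4 -1 None None None
74 0 1 [0.75, 1.2, 0.54, 2.09, -0.79, 2.85] [0.75, 1.24, 0.53, 2.04, -0.79, 2.85] None
74 0 -1 [0.75, 1.2, 0.54, 2.09, -0.79, -0.29] [0.75, 1.24, 0.53, 2.04, -0.79, -0.29] None
74 0.4 1 [0.85, 0.99, 0.08, 1.64, -1.05, 2.61] [0.84, 1.04, 0.07, 1.57, -1.06, 2.61] [0.96, 1.04, 0.26, 1.86, -0.96, 2.72]
74 0.4 -1 [0.85, 0.99, 0.08, 1.64, -1.05, -0.53] [0.84, 1.04, 0.07, 1.57, -1.06, -0.53] [0.96, 1.04, 0.26, 1.86, -0.96, -0.42]
```

Run:
```python
from h import *
import cv2
grab(20); t=tilt(np.radians(68),.3,-1); o=t.as_rotvec(); d=t.as_matrix()[:,2]
P=st(-.05,.168,.104)
reach(P-.09*d+[0,.02,.10],o); line_to(P-.09*d); line_to(P-.035*d,rate=.08)
print(current_ee_pos()-P,current_contact_force(),current_clock())
im=grab_frame("scene"); cv2.imwrite("pics/scene4.png",im)
a=cv2.resize(im[170:300,290:440],None,fx=4.6,fy=4.6,interpolation=cv2.INTER_CUBIC)
cv2.imwrite("pics/l.png",np.clip(a*1.3,0,255).astype(np.uint8)); print(pix("scene",[current_ee_pos()]),pix("scene",[st(-.023,.1775,.084),st(-.077,.1775,.084)]))
```

```text
[-0.00971524  0.03124409  0.01335358] [-0.64793294  0.39362706 -0.44110558] 25.4333
[[367.53987499 245.57179694]] [[352.96791224 254.45680389]
 [366.55455538 247.38774307]]
```

View pics/l.png

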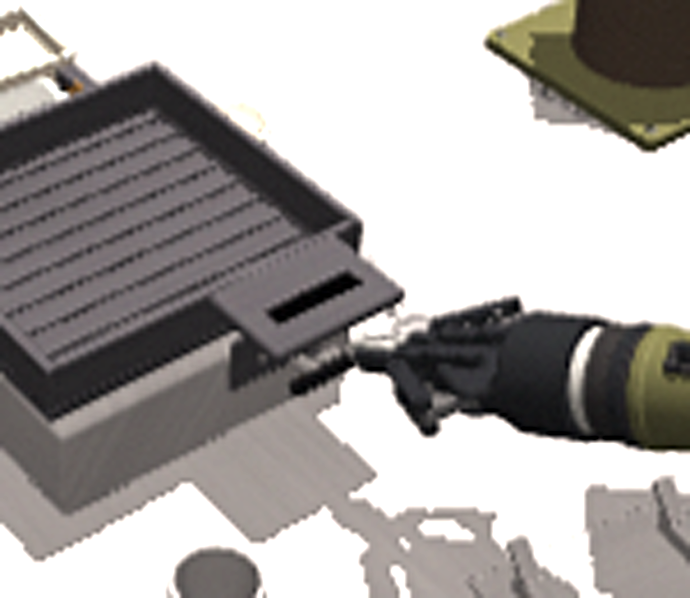

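Run:
```python
from h import *
t=tilt(np.radians(68),.3,-1); d=t.as_matrix()[:,2]; P=st(-.05,.168,.104)
F0=current_contact_force()
ok=True
for s in np.arange(.030,-.001,-.005):
    line_to(P-s*d,rate=.05); F=current_contact_force()-F0
    if np.linalg.norm(F)>5: ok=False;print("contact",s,F);break
print(current_ee_pos()-P,F,current_clock())
if ok:
    for k in range(1,25):
        line_to(P-[0,0,.002*k],rate=.05); F=current_contact_force()-F0
        print(k,(current_ee_pos()[2]).round(4),F.round(1))
        if np.linalg.norm(F)>24: break
    print(current_clock())
```

```text
[-2.34208899e-05 -3.88770940e-04 -8.79493977e-05] [ 0.37057885  0.08931552 -1.18593871] 27.2333
1 0.1019 [ 0.4 -0.5 -1.2]
2 0.0998 [-0.3 -0.5 -0.3]
3 0.098 [-0.4 -0.7  0.2]
4 0.096 [ 0.3  0.5 -0.1]
5 0.0943 [ 0.9 -0.1  1.1]
6 0.093 [0.3 0.3 4.3]
7 0.0916 [0.3 2.  7. ]
8 0.0898 [0.8 2.9 7.3]
9 0.0877 [0.4 3.4 6.7]
10 0.0855 [1.6 1.7 6.8]
11 0.082 [ 1.2  1.2 -0.2]
12 0.0797 [ 1.5  1.7 -0.2]
13 0.0772 [ 0.1  1.  -1.7]
14 0.0755 [-0.8  0.2 -1.2]
15 0.0738 [-0.3  0.6 -1.1]
16 0.0733 [-1.7 -0.4  5. ]
17 0.073 [-2.7  0.7 12. ]
18 0.0727 [-4.9  1.2 18.4]
19 0.0725 [-6.3  2.2 26.1]
31.9833
```

Run:
```python
from h import *
import cv2
p=current_ee_pos();line_to(st(-.05,.168,.104)-[0,0,.032],rate=.02);print(current_ee_pos(),current_contact_force(),current_clock())
im=grab_frame("scene"); cv2.imwrite("pics/scene5.png",im)
a=cv2.resize(im[215:285,315:415],None,fx=7,fy=7,interpolation=cv2.INTER_CUBIC)
cv2.imwrite("pics/m.png",np.clip(a*1.6,0,255).astype(np.uint8)); f=lambda q:((pix("scene",q)-[315,215])*7).round()
print(f([current_ee_pos()]),"up",f([st(-.023,.1775,.084),st(-.077,.1775,.084)]),"down",f([st(-.023,.177,.058),st(-.077,.177,.058)]))
```

```text
[0.55813518 0.21007127 0.07314768] [-2.3594064   1.48563891  7.49812357] 32.4333
[[299. 258.]] up [[266. 276.]
 [361. 227.]] down [[263. 319.]
 [357. 269.]]
```

View pics/m.png

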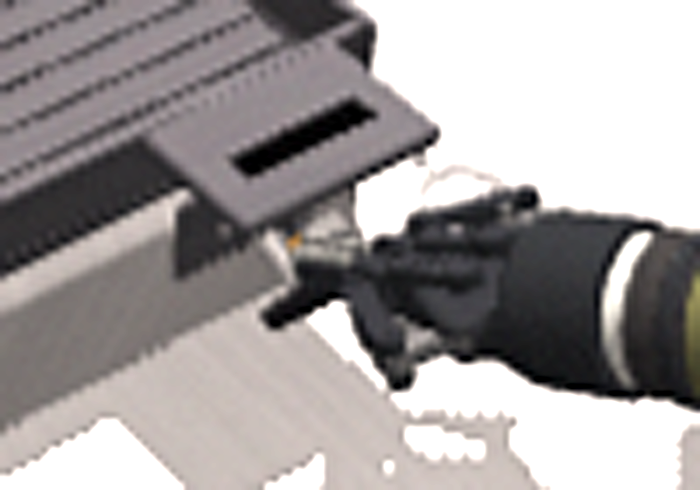

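Run:
```python
from h import *
import cv2
t=tilt(np.radians(68),.3,-1); d=t.as_matrix()[:,2]; P=current_ee_pos()+[0,0,.008]
line_to(P,rate=.04); print(current_contact_force()); line_to(P-.10*d,rate=.1); line_to(P-.12*d+[-.03,.05,.15],rate=.2)
q=current_joint_positions(); reach([.35,.45,.33],down(S[2]+np.pi)); sleep(.3)
print(current_ee_pos(),current_contact_force(),current_clock())
im=grab_frame("scene"); tp=grab_frame("top"); cv2.imwrite("pics/scene6.png",im); cv2.imwrite("pics/top6.png",tp)
a=cv2.resize(im[205:285,315:415],None,fx=5,fy=5,interpolation=cv2.INTER_CUBIC)
b=cv2.resize(tp[150:245,335:395],None,fx=4.2,fy=4.2,interpolation=cv2.INTER_CUBIC)
b=cv2.copyMakeBorder(b,0,400-b.shape[0],0,0,cv2.BORDER_CONSTANT) if b.shape[0]<400 else b[:400]
cv2.imwrite("pics/n.png",np.clip(np.hstack([a,b])*1.6,0,255).astype(np.uint8))
f=lambda q:((pix("scene",q)-[315,205])*5).round().tolist()
print("up",f([st(-.023,.1775,.084),st(-.077,.1775,.084)]),"down",f([st(-.023,.177,.058),st(-.077,.177,.058)]))
t0=cv2.imread("pics/top3.png"); print(cv2.phaseCorrelate(*[np.float32(cv2.cvtColor(x[135:240,230:400],6)) for x in(t0,tp)]))
# bystanders between first and last picture
t1=cv2.imread("pics/top0.png"); df=cv2.absdiff(t1,tp).max(2)
for n,(r,c) in dict(pan=(slice(140,238),slice(230,347)),tray=(slice(195,260),slice(402,442)),dish=(slice(255,282),slice(338,370)),spoon=(slice(245,275),slice(250,320)),cup=(slice(142,170),slice(198,225)),bottle=(slice(145,182),slice(420,462)),drink=(slice(238,268),slice(455,497))).items(): print(n,(df[r,c]>30).sum())
```

```text
[ 0.25753934  0.32743384 -0.23578249]Traceback (most recent call last):
  File "<stdin>", line 4, in <module>
cell.Unreachable: the arm cannot follow that straight line within its joint ranges
```

```bash
cat > fin.py <<'E'
from h import *
import cv2
t=tilt(np.radians(68),.3,-1); d=t.as_matrix()[:,2]; Q=st(-.05,.168,.104); p=current_ee_pos(); print((p-Q).round(4))
s=-(p-Q)@d; print("back",s)
if s<.08: line_to(p-.07*d,rate=.1)
p=current_ee_pos(); line_to(p+[0,0.02,.10],rate=.15)
reach([.35,.45,.33],down(S[2]+np.pi)); sleep(.3)
print(current_ee_pos(),current_contact_force(),current_clock())
im=grab_frame("scene"); tp=grab_frame("top"); cv2.imwrite("pics/scene6.png",im); cv2.imwrite("pics/top6.png",tp)
a=cv2.resize(im[205:285,315:415],None,fx=5,fy=5,interpolation=cv2.INTER_CUBIC)
b=cv2.resize(tp[150:245,335:395],(252,400),interpolation=cv2.INTER_CUBIC)
cv2.imwrite("pics/n.png",np.clip(np.hstack([a,b])*1.6,0,255).astype(np.uint8))
f=lambda q:((pix("scene",q)-[315,205])*5).round().tolist()
print("up",f([st(-.023,.1775,.084),st(-.077,.1775,.084)]),"down",f([st(-.023,.177,.058),st(-.077,.177,.058)]))
df=cv2.absdiff(cv2.imread("pics/top0.png"),tp).max(2)
for n,(r,c) in dict(pan=(slice(140,238),slice(230,347)),tray=(slice(195,260),slice(402,442)),dish=(slice(255,282),slice(338,370)),spoon=(slice(245,275),slice(250,320)),cup=(slice(142,170),slice(198,225)),bottle=(slice(145,182),slice(420,462)),drink=(slice(238,268),slice(455,497))).items(): print(n,(df[r,c]>30).sum())
E
python3 fin.py
```

```text
[-0.0277  0.088   0.0144]
back 0.09092512742888245
[0.35008607 0.45004072 0.3287452 ] [ 0.40545203 -0.9687054  -0.31711794] 36.375
up [[190.0, 247.0], [258.0, 212.0]] down [[188.0, 278.0], [255.0, 242.0]]
pan 0
tray 0
dish 0
spoon 0
cup 0
bottle 0
drink 0
```

View pics/n.png

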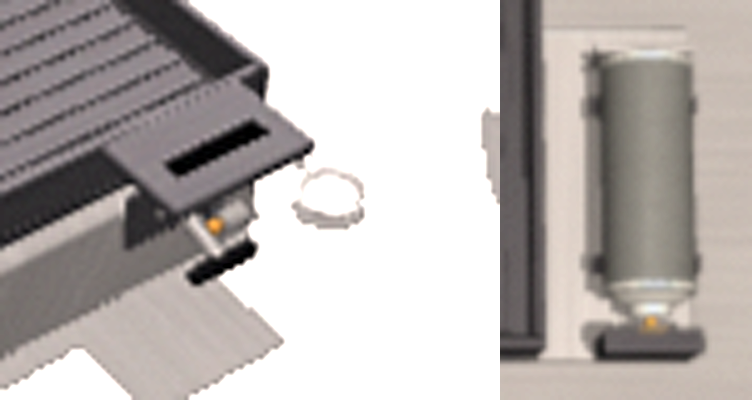

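```bash
python3 -c "
from cell import *
print(current_clock()); sign_off()"
```

```text
36.475
the job is handed in; nothing more can be done
```

The canister is in the stove's bay with its neck to the valve block, and the lever is pressed down and held by its catch. I handed the job in at 36.5 s; no verdict was reported.

**Canister:** I gripped it on the stand, carried it over the pan and lowered it until it touched the saddles, then let go. In the last picture it lies on both saddles between the stop and the valve block. I did not measure its position to the millimetre. The saddles set it sideways, and the blocks allow only 8 mm of play along the bay.

**Lever:** I pressed the bar with the closed fingers tilted in under the handle. The highest reading was about 27 N, on the stop, against the 40 N limit. With the arm clear, the bar appears where it should be when down: its end is at crop pixel (190, 277), against (188, 278) predicted for down and (190, 247) for up.

**Pan and other objects:** comparing the first and last top pictures showed no changed pixels around the pan, tray, dish, spoon, drink can, cup or bottle. The arm finished clear, with the force reading about 1 N.

**What disagreed:**
- The push reached only about 7 N instead of the stated 13 N and fell away earlier than I expected. I took a picture at that point, and it showed the lever down.
- One retreat line was refused as unreachable, so I took another route out.

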